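Feed a fingerboard blank through the slotting jig

TASK

Load the dark wooden fingerboard blank into the fret-slotting jig: plain end first and taped end last, feed it in at the open end away from the red stop, along under the clear roof and out at the other side, until its plain end butts against the red stop, and leave it lying flat there. Feel for the stop gently: it is already set and held by friction only, so it must not be shifted. Leave the tape roll, the sanding block and the glue bottle where they are.

Things in the scene. Friction and masses are not known exactly. Their poses are not given: they have to be found in the camera images.
- blank: Loose dark wooden fingerboard blank, a flat bar 220 long (its x) x 46 wide (y) x 10 thick (z), 0.1 kg more or less. Origin at the centre of its underside. It starts flat on the bench; yellow tape wraps the last 30 mm of its -x end, the +x end is plain.
- lead_end (a point): Centre of the plain +x end face of the blank (5 above its underside); axes as the blank's.
- taped_end (a point): Centre of the taped -x end face of the blank (5 above its underside); axes as the blank's.
- jig: Fixed fret-slotting mitre jig; its x is the feed direction. Origin on the bench under the middle of the tunnel mouth. Aluminium bed 90 wide (y), from x = -80 (infeed end) to x = 300, its top 20 above the bench; a roofed tunnel stands on it from x = 0 to 80. The bed is open at the sides before and after the tunnel.
- mouth (a point): Tunnel mouth: centre of the bed's top at jig x = 0, axes as the jig's. Dark steel fences 50 apart, flaring to about 55 at the mouth, outer sides about 85 apart. Underside of the clear roof 15, its top 23 above the bed.
- exit (a point): Tunnel exit: centre of the bed's top at jig x = 80, axes as the jig's. Dark saw-guide posts stand on the roof, at jig x 3 to 77 and y = +-34, up to 55 above the bed.
- stop_face (a point): Centre of the face of the red stop that the blank is to butt against, 5 above the bed; axes as the jig's (the face looks to -x). The stop is a block 26 (x) x 70 (y) x 14 high with an 8 mm high brass knob on top, standing on the bed beyond the tunnel, its face 230 to 265 past the mouth. It is held by friction and slips if pushed with more than about 24 N.
- tape_roll: Bystander: loose roll of yellow tape lying flat, 84 across, 24 high; origin at the centre of its underside.
- sanding_block: Bystander: loose green sanding block 100 x 55 x 30 high; origin at the centre of its underside.
- glue_bottle: Bystander: loose white glue bottle standing, 48 across, 110 high; origin at the centre of its underside.
Things that resemble listed ones, but are neither listed nor needed, are in the scene too. Of the things that look like the blank, take the one that is farthest to the robot's right at the start.

How it is judged:
By the outcome, as a careful person would: the job done as asked, in the order asked, and still so for the second after the job is handed in, with the robot touching nothing.
It also fails if it takes over 54 s, if anything falls off the work surface, if the arm or the gripper's body presses on something with over 40 N, if the wrist force passes 120 N, or if a joint passes its speed limit or range.

ROBOT

A 6-joint arm with a two-finger parallel gripper is mounted at the origin on the work surface. World frame = base frame: x ahead of the robot, y to its left, z up, the work surface at z = 0. Lengths are in m, angles in rad, forces in N, time in s.
With the tool pointing down it reaches from about 0.35 to 0.775 m from the base axis. Payload 7.3 kg.
Tool frame: the origin (TCP) lies between the finger pads; the fingertips stand 14 mm ahead of it and the grasp point (between the pads) lies 5 mm behind it; z points along the fingers, y is the line along which they close (so a half turn about z gives the same grasp; the last joint's range is limited). The gripper opens to 92 mm and grips with 3 to 60 N. Pads are 19 mm wide; open, the fingers measure 130 mm over their backs; the gripper's body (75 mm by 190 mm) begins 47 mm behind the grasp point.
Start: joints at [1.199, 0.342, 1.524, -0, 1.275, -0.146], TCP at [0.118, 0.512, 0.241] pointing down, gripper open.
Joint ranges: [-2.53, 2.53], [-0.77, 2.02], [0.04, 2.7], [-1, 4.14], [0.28, 2.66], [-3.11, 3.11]. Speed limits (rad/s): [2.57, 2.57, 3.14, 3.14, 3.14, 3.14].

INTERFACE

Orientations are given as [roll, pitch, yaw] about the fixed x, y, z axes, in that order (R = Rz(yaw) Ry(pitch) Rx(roll)).
In Python, from cell import robot, eyes gives the robot as it stands. The module is installed in compiled form; this text tells all that it offers.
- The arm moves only by the shell command python3 -m handwheel 'ROWS' [FORCE]. ROWS is JSON, one flat list of numbers, 5 for each row, row after row: the shift along the world's x, y, z in mm, then the turn about the world's z in rad, then the opening, from 0 (shut) to 1 (fully open). In form: [x, y, z, spin, jaw, x, y, z, spin, jaw, ...]. A call has 1 to 8 rows; each row shifts and turns the commanded pose from where the row before left it; what a row does not reach is not made up. A row lasts 1/10 s, in which the tool goes at most 50 mm and 8.59 degrees, less where a joint would pass 70% of its speed; a pose out of reach is approached as far as the arm can. A call with a gripper value outside its range is refused whole. The fingers move at their own pace and stop on an object; FORCE is the grip in N (left out, the last holds). Time passes only in rows, so rows that do not move let the fingers close. It gives the time, the measured TCP pose, the force, the opening and the grip force at its end, in the units of the state.
- robot.observe(): the state, without advancing time (a new reading comes with each control period).
- eyes.read_camera(name): name is "side" or "top" or "wrist"; returns (picture, depth): 400x640x3 uint8, blue, green, red; 400x640 float32, m along the optical axis (not along the pixel's ray), 0 where there is no reading.
- eyes.calibration(name): a dict with "fx", "fy", "cx", "cy" (pixels), "world_to_cam" (4x4, takes a point from world to camera coordinates). Camera axes: x right, y down, z forward; pixel columns grow to the right and rows downward; lengths in m; the calibration is good to about 2 mm. A picture is of the moment at which its call begins: read the wrist's pose just before it. calibration takes no time and is no camera call; for the wrist camera it gives the pose at the moment of the call.
- robot.hand_in(): hands the job in; it is judged then, once.
The state is a dict: "time": time; "qpos": joint angles; "qvel": joint speeds; "joint_efforts": joint torques, N m; "tool_pos": TCP position; "tool_rot": TCP orientation; "contact_force": force on the tool from outside, world axes, zero at the start; "torque": the same for the moment, N m; "opening": finger opening in m; "grip_force": force on a finger pad.
Only numpy, scipy, OpenCV 4.12 (cv2) and the standard library are available. Lean on these libraries where they do the work, as an engineer would, in place of code of your own. Each camera call takes 0.05 s, during which the arm holds its last target. There are 200 camera calls.

## Working session

There is one attempt and no reset: what is moved stays moved. The work goes in short steps, Python scripts to look and compute and a shell command to move; the robot and the scene stay as the last step left them, time stands still between calls to the robot, and variables do not carry over. Pictures are saved under pics/ and viewed, at most 10 in all, crops included, and the job is handed in when it is done.

```bash
mkdir -p pics; cat > h.py <<'E'
import numpy as np, cv2
from cell import robot, eyes
def ray(c,u,v,z):
    T=np.linalg.inv(c["world_to_cam"]); d=T[:3,:3]@np.array([(u-c["cx"])/c["fx"],(v-c["cy"])/c["fy"],1.0]); o=T[:3,3]
    return o+d*(z-o[2])/d[2]
def cloud(c,D):
    T=np.linalg.inv(c["world_to_cam"]); v,u=np.mgrid[0:D.shape[0],0:D.shape[1]]
    P=np.stack([(u-c["cx"])/c["fx"]*D,(v-c["cy"])/c["fy"]*D,D],-1)
    W=P@T[:3,:3].T+T[:3,3]; W[D<=0]=np.nan; return W
def proj(c,p):
    q=c["world_to_cam"]@np.append(p,1); return c["fx"]*q[0]/q[2]+c["cx"],c["fy"]*q[1]/q[2]+c["cy"]
E
python3 - <<'E'
from h import *
for n in("top","side"):
    c=eyes.calibration(n); I,D=eyes.read_camera(n); cv2.imwrite(f"pics/{n}0.png",I); np.savez(f"{n}0.npz",I=I,D=D,W=cloud(c,D))
    T=np.linalg.inv(c["world_to_cam"]); print(n,T.round(3).tolist(),c["fx"],c["cx"],c["cy"])
print(robot.observe())
E
```

```text
top [[0.009, -0.995, 0.101, 0.435], [-1.0, -0.008, 0.012, -0.085], [-0.011, -0.101, -0.995, 1.112], [0.0, 0.0, 0.0, 1.0]] 451.64861140797785 322.21255478466753 202.38835750084627
side [[0.999, -0.033, 0.027, 0.498], [-0.041, -0.609, 0.792, -0.793], [-0.01, -0.793, -0.61, 0.6], [0.0, 0.0, 0.0, 1.0]] 430.62970916637653 322.4118419582084 194.698937804644
{'time': 0.1, 'qpos': array([ 1.19901547e+00,  3.42650696e-01,  1.52492436e+00, -6.76589282e-07,
        1.27538783e+00, -1.45979047e-01]), 'qvel': array([-0.00119   , -0.00224207, -0.00234899, -0.00083452, -0.00050105,
        0.00018727]), 'joint_efforts': array([ 2.16219378e-03, -4.32011318e+01, -2.44696623e+01,  7.21578137e-02,
        5.26142085e-02, -3.24931693e-05]), 'tool_pos': array([0.11738334, 0.51135814, 0.24011466]), 'tool_rot': array([-3.14023690e+00, -1.98675188e-04,  2.91579090e+00]), 'contact_force': array([-0.51408142, -0.27774101,  0.7740222 ]), 'torque': array([0.04146282, 0.04878824, 0.05731958]), 'grip_force': 0.0, 'opening': 0.09187932050404375}
```

View pics/top0.png

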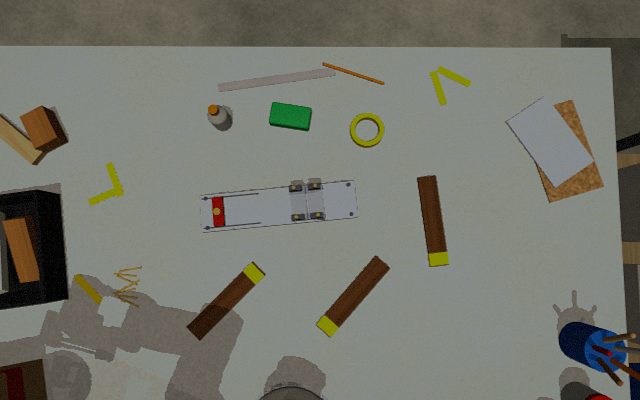

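View pics/side0.png

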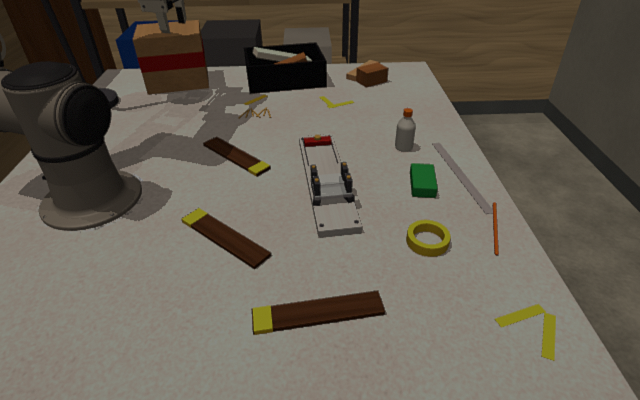

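Top view: three look-alike dark bars with yellow tape, at px (432,220), (353,296) and (226,300). Image right is the robot's right (−y), so the one at (432,220) is meant. Its tape is at (438,258) and its plain end at (427,177). The jig lies from (357,200), the infeed end, to (203,215), with the red stop at (218,212) and the tunnel at about (291–325,200). Next I measure and confirm with a crop.

```bash
python3 - <<'E'
from h import *
d=np.load("top0.npz");I,W=d["I"],d["W"]; c=eyes.calibration("top")
s=np.load("side0.npz");cs=eyes.calibration("side")
def med(W,m): return np.nanmedian(W[m],0).round(4)
def comp(I,lo,hi,near,k=3):
    H=cv2.cvtColor(I,cv2.COLOR_BGR2HSV); m=cv2.morphologyEx(cv2.inRange(H,lo,hi),cv2.MORPH_CLOSE,np.ones((k,k)))
    n,L,st,ce=cv2.connectedComponentsWithStats(m)
    ids=[i for i in range(1,n) if st[i,4]>25]; i=min(ids,key=lambda i:np.hypot(*(ce[i]-near))); return (L==i).astype(np.uint8)
def rect(m): 
    k=cv2.findContours(m,cv2.RETR_EXTERNAL,cv2.CHAIN_APPROX_NONE)[0]; return cv2.minAreaRect(max(k,key=cv2.contourArea))
for nm,(lo,hi),nt,ns in (("wood",((0,60,25),(16,255,140)),(431,210),(325,310)),("tape",((22,150,90),(35,255,255)),(438,258),(262,319)),("red",((0,180,80),(8,255,255)),(218,212),(318,141))):
    for Im,Wd,cc,near,z in ((I,W,c,nt,.01 if nm!="red" else .034),(s["I"],s["W"],cs,ns,.01 if nm!="red" else .034)):
        m=comp(Im,lo,hi,near); r=rect(m); b=cv2.boxPoints(r)
        q=np.array([ray(cc,u,v,z)[:2] for u,v in b])
        print(nm,r,"depthz",med(Wd,m>0),"\n",q.round(4).tolist(),"sides",np.linalg.norm(q-np.roll(q,-1,0),axis=1).round(3))
# jig bed by height in top depth
Z=W[...,2]; m=((Z>.012)&(Z<.028)).astype(np.uint8); m[:170]=0;m[240:]=0;m[:,:190]=0;m[:,370:]=0
X=W[m>0]; r=cv2.minAreaRect(X[:,:2].astype(np.float32)); print("bed",r,cv2.boxPoints(r).round(4).tolist(),np.nanmedian(X[:,2]))
print("bench z",np.nanmedian(Z[100:350,100:500]))
a=cv2.resize(I[165:275,195:460],None,fx=3,fy=3,interpolation=cv2.INTER_CUBIC); cv2.imwrite("pics/crop1.png",a)
E
```

```text
wood ((431.2939453125, 213.73422241210938), (76.5716781616211, 18.978052139282227), 81.57302856445312) depthz [ 0.52   -0.3375  0.0114] 
 [[0.6104, -0.3022], [0.6177, -0.3484], [0.4325, -0.3725], [0.4254, -0.3271]] sides [0.047 0.187 0.046 0.187]
wood ((327.2306213378906, 310.22979736328125), (25.888139724731445, 112.7201919555664), 81.76437377929688) depthz [ 0.5162 -0.3416  0.0095] 
 [[0.4216, -0.3279], [0.6144, -0.3028], [0.6125, -0.3565], [0.4303, -0.3786]] sides [0.194 0.054 0.183 0.051]
tape ((437.9938659667969, 258.44512939453125), (12.81005859375, 19.104658126831055), 83.6598129272461) depthz [ 0.4134 -0.3515  0.0119] 
 [[0.425, -0.3277], [0.4305, -0.3736], [0.4, -0.3765], [0.3945, -0.3307]] sides [0.046 0.031 0.046 0.031]
tape ((261.8538513183594, 318.3307800292969), (23.442564010620117, 19.225383758544922), 82.87498474121094) depthz [ 0.4105 -0.3535  0.0103] 
 [[0.3904, -0.3313], [0.4222, -0.328], [0.4294, -0.3742], [0.3991, -0.3772]] sides [0.032 0.047 0.03  0.047]
red ((217.5398406982422, 211.0973663330078), (28.47013282775879, 10.243925094604492), 86.18592071533203) depthz [0.52   0.1779 0.036 ] 
 [[0.5544, 0.1954], [0.5563, 0.1708], [0.4879, 0.1641], [0.4861, 0.1886]] sides [0.025 0.069 0.025 0.069]
red ((316.9624938964844, 139.0684814453125), (4.201536178588867, 25.988882064819336), 85.03025817871094) depthz [0.5152 0.1759 0.0348] 
 [[0.4839, 0.1863], [0.5518, 0.194], [0.5516, 0.1724], [0.4847, 0.165]] sides [0.068 0.022 0.067 0.021]
bed ((0.5361043810844421, 0.036172717809677124), (0.09090370684862137, 0.3805636465549469), 6.003886699676514) [[0.47099998593330383, 0.2206999957561493], [0.5108000040054321, -0.15780000388622284], [0.6011999845504761, -0.14830000698566437], [0.5613999962806702, 0.23019999265670776]] 0.021242081514691646
bench z 0.0016752831654367473
```

View pics/crop1.png

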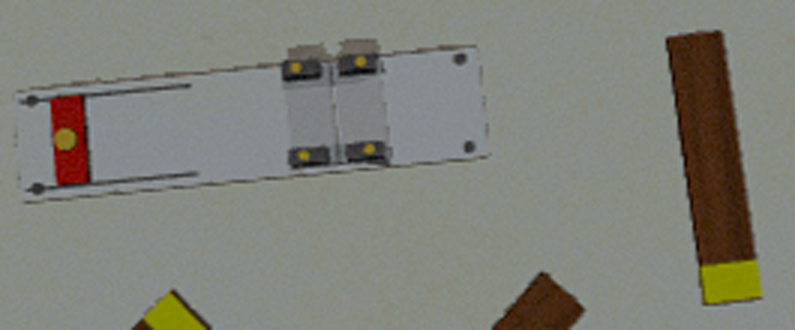

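The crop confirms it: the target is the bar at top px ~(432,220), plain end up, tape at the lower end. It measures 219×46 mm with its top at about 10 mm. The plain end is at (0.614,−0.325), the taped end at (0.397,−0.354), yaw 0.13. The feed direction is 1.676 rad, the mouth is at about (0.548,−0.073), the stop face is 241 mm past it, and the bed top is at about 20 mm, all within the given ranges.

```bash
python3 -m handwheel '[40,-22,0,-0.14,1,40,-22,0,-0.14,1,40,-22,0,-0.14,1,40,-22,0,-0.14,1,40,-22,0,-0.14,1,40,-22,0,-0.14,1,40,-22,0,-0.14,1,40,-22,0,-0.14,1]' 40
```

```text
time: 0.9
tool_pos: [0.4388, 0.3344, 0.2404]
tool_rot: [-3.141, 0.0, 1.79]
contact_force: [0.9, 1.2, -0.8]
opening: 0.0921
grip_force: 0.0
```

```bash
python3 -m handwheel '[5,-45,0,-0.14,1,5,-45,0,-0.14,1,5,-45,0,-0.14,1,5,-45,0,-0.14,1,0,-45,0,-0.14,1,0,-45,0,-0.14,1,0,-45,0,-0.14,1,0,-45,0,-0.14,1]'
```

```text
time: 1.7
tool_pos: [0.457, -0.026, 0.2406]
tool_rot: [-3.141, 0.0, 0.67]
contact_force: [0.7, 0.1, -0.7]
opening: 0.0924
grip_force: 0.0
```

```bash
python3 -m handwheel '[0,-46,0,-0.09,1,0,-46,0,-0.09,1,0,-46,0,-0.09,1,0,-46,0,-0.09,1,0,-46,0,-0.09,1,0,-46,0,-0.09,1,0,-44,0,0,1,0,0,0,0,1]'
python3 - <<'E'
from h import *
o=robot.observe(); print(o["tool_pos"],o["tool_rot"])
c=eyes.calibration("wrist"); I,D=eyes.read_camera("wrist"); cv2.imwrite("pics/w1.png",I); W=cloud(c,D)
H=cv2.cvtColor(I,cv2.COLOR_BGR2HSV)
for nm,lo,hi in(("wood",(0,60,25),(16,255,140)),("tape",(22,120,80),(35,255,255))):
    m=cv2.morphologyEx(cv2.inRange(H,lo,hi),cv2.MORPH_CLOSE,np.ones((5,5)))
    k=max(cv2.findContours(m,cv2.RETR_EXTERNAL,cv2.CHAIN_APPROX_NONE)[0],key=cv2.contourArea); r=cv2.minAreaRect(k); b=cv2.boxPoints(r)
    mm=np.zeros_like(m); cv2.drawContours(mm,[k],-1,1,-1)
    q=np.array([ray(c,u,v,.01)[:2] for u,v in b]); print(nm,r,np.nanmedian(W[mm>0],0),q.round(4).tolist(),np.linalg.norm(q-np.roll(q,-1,0),axis=1).round(3))
E
```

```text
time: 2.5
tool_pos: [0.4566, -0.3492, 0.2396]
tool_rot: [3.141, 0.001, 0.131]
contact_force: [1.6, 0.0, -1.3]
opening: 0.0921
grip_force: 0.0
[ 0.4565681  -0.34917655  0.23955823] [3.14054192e+00 9.55845976e-04 1.30913477e-01]
wood ((314.0, 120.5), (153.0, 40.0), 90.0) [ 0.53157448 -0.33682438  0.01008117] [[0.6087, -0.3025], [0.6148, -0.3487], [0.4305, -0.3763], [0.4234, -0.3221]] [0.047 0.186 0.055 0.186]
tape ((314.5, 208.5), (21.0, 33.0), 90.0) [ 0.41082102 -0.35157992  0.01055951] [[0.4227, -0.3277], [0.4285, -0.3724], [0.3981, -0.3769], [0.3921, -0.331]] [0.045 0.031 0.046 0.031]
```

View pics/w1.png

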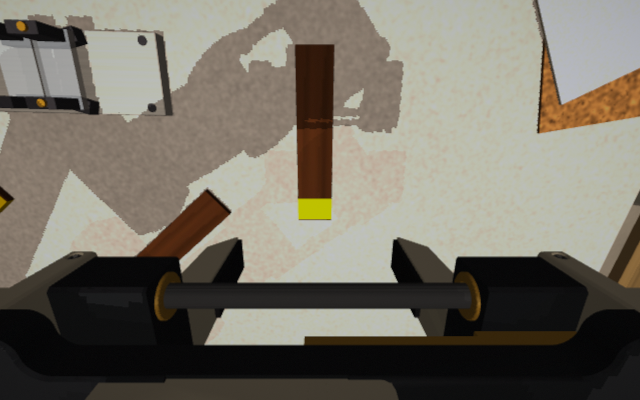

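The wrist view agrees: plain end at px (315,45), tape at (314,208), top at about 10 mm, and the bar is centred between the fingers. I descend.

```bash
python3 -m handwheel '[-2,3,-40,0,1,0,0,-40,0,1,0,0,-40,0,1,0,0,-40,0,1,0,0,-30,0,1,0,0,-15,0,1,0,0,-10,0,1,0,0,-5,0,1]' 40
```

```text
time: 3.35
tool_pos: [0.4555, -0.3402, 0.0202]
tool_rot: [-3.141, 0.001, 0.137]
contact_force: [0.3, 0.9, 1.1]
opening: 0.092
grip_force: 0.0
```

```bash
python3 -m handwheel '[0,0,-2,0,1,0,0,0,0,0.4,0,0,0,0,0.4,0,0,0,0,0.4,0,0,0,0,0.4,0,0,0,0,0.4,0,0,0,0,0.4]' 40
```

```text
time: 4.05
tool_pos: [0.4556, -0.3416, 0.019]
tool_rot: [3.141, -0.0, 0.136]
contact_force: [-0.9, -1.3, 0.3]
opening: 0.0484
grip_force: 0.5
```

```bash
python3 -m handwheel '[0,0,0,0,0.6,0,0,-3,0,0.6,0,0,0,0,0.6,0,0,0,0,0.3,0,0,0,0,0.3,0,0,0,0,0.3,0,0,0,0,0.3,0,0,0,0,0.3]' 40
```

```text
time: 4.85
tool_pos: [0.4555, -0.3413, 0.0157]
tool_rot: [-3.142, 0.0, 0.136]
contact_force: [-0.5, -0.1, -1.1]
opening: 0.0455
grip_force: 39.8
```

```bash
python3 -m handwheel '[0,0,15,0,0.3,0,0,30,0,0.3,0,0,35,0,0.3,0,0,30,0.05,0.3,10,0,10,0.13,0.3,15,5,0,0.14,0.3,15,10,0,0.14,0.3,15,10,0,0.14,0.3]' 40
```

```text
time: 5.65
tool_pos: [0.5108, -0.3161, 0.1358]
tool_rot: [-3.142, 0.0, 0.741]
contact_force: [0.9, 0.2, -2.0]
opening: 0.0456
grip_force: 39.8
```

```bash
python3 -m handwheel '[15,10,0,0.14,0.3,15,10,0,0.14,0.3,15,10,0,0.14,0.3,10,10,0,0.14,0.3,0,0,0,0.14,0.3,0,0,0,0.14,0.3,0,0,0,0.1,0.3,0,0,0,0,0.3]' 40
python3 - <<'E'
from h import *
o=robot.observe(); print(o["tool_pos"],o["tool_rot"],o["opening"],o["grip_force"])
I,D=eyes.read_camera("side"); cv2.imwrite("pics/s2.png",cv2.resize(I[80:340,150:480],None,fx=2.2,fy=2.2))
c=eyes.calibration("top"); I,D=eyes.read_camera("top"); np.savez("top1.npz",I=I,D=D,W=cloud(c,D)); cv2.imwrite("pics/t2.png",cv2.resize(I[140:340,190:460],None,fx=2.8,fy=2.8))
E
```

```text
time: 6.45
tool_pos: [0.5654, -0.2762, 0.1355]
tool_rot: [-3.141, -0.0, 1.677]
contact_force: [-0.1, 0.5, -1.4]
opening: 0.0458
grip_force: 39.8
[ 0.5653828  -0.27615869  0.13548781] [-3.14121373e+00 -2.62658173e-04  1.67673905e+00] 0.04579185543221697 39.79857087135315
```

View pics/t2.png

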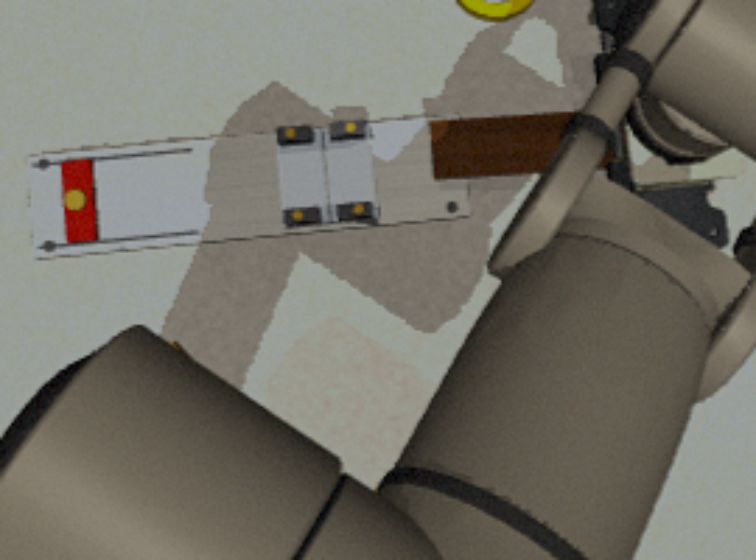

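The top view shows the blank held level, plain end toward the jig (crop px (432,150)) and roughly in line with the tunnel mouth. I measure its height, tilt and lateral offset against the bed before lowering.

```bash
cat >> h.py <<'E'
U=np.array([-0.1047,0.9945]); N=np.array([-0.9945,-0.1047]); M=np.array([0.5476,-0.0734])
def jig(p): d=np.asarray(p)[...,:2]-M; return np.stack([d@U,d@N],-1)
E
python3 - <<'E'
from h import *
c=eyes.calibration("top"); d=np.load("top1.npz"); I,W=d["I"],d["W"]; H=cv2.cvtColor(I,cv2.COLOR_BGR2HSV)
m=cv2.inRange(H,(0,60,25),(16,255,140)); Z=W[...,2]; J=jig(W)
k=(m>0)&(Z>.1)&(Z<.16)&(J[...,0]>-.2); k[240:]=False
x=J[k,0];z=Z[k];y=J[k,1]; print(k.sum(),"x",x.min(),x.max(),"z fit",np.polyfit(x,z,1), "z lead",np.median(z[x>x.max()-.02]))
for a in np.arange(-.10,-.03,.01):
    s=abs(x-a)<.005
    if s.sum()>5: print(a.round(3),"y",y[s].min().round(4),y[s].max().round(4),"mid",((y[s].min()+y[s].max())/2).round(4))
print("tcp",jig(robot.observe()["tool_pos"]))
# bed edges from top0 (bed visible), and posts/knobs
d0=np.load("top0.npz");W0=d0["W"];J0=jig(W0);Z0=W0[...,2]
for a in (-.07,-.05,-.03,.1,.15,.2):
    s=(abs(J0[...,0]-a)<.006)&(abs(J0[...,1])<.07)&(Z0>.012)&(Z0<.03); print("bed",a,J0[s,1].min().round(4),J0[s,1].max().round(4),np.median(Z0[s]).round(4))
s=(Z0>.055)&(J0[...,0]>-.03)&(J0[...,0]<.1)&(abs(J0[...,1])<.06)
for q in(1,-1):
    t=s&(J0[...,1]*q>0); print("posts",q,t.sum(),J0[t,0].min(),J0[t,0].max(),J0[t,1].min(),J0[t,1].max(),np.median(J0[t,1]))
E
```

```text
927 x -0.1976830871402053 0.6997780679723945 z fit [-0.05273444  0.12511508] z lead 0.10007098240470369
-0.1 y -0.0224 0.0224 mid 0.0
-0.09 y -0.0232 0.0216 mid -0.0008
-0.08 y -0.0244 0.0208 mid -0.0018
-0.07 y -0.0228 0.0214 mid -0.0007
-0.06 y -0.0241 0.021 mid -0.0015
-0.05 y -0.025 0.02 mid -0.0025
tcp [-0.20362237  0.00350956]
bed -0.07 -0.0445 0.045 0.0213
bed -0.05 -0.0435 0.0453 0.0214
bed -0.03 -0.043 0.0452 0.0209
bed 0.1 -0.0437 0.0454 0.0209
bed 0.15 -0.0435 0.0453 0.0213
bed 0.2 -0.043 0.0454 0.0213
posts 1 157 0.0030051988377368943 0.07703149173749566 0.028514726768329925 0.04054055572892624 0.034844877803218814
posts -1 161 0.0031983514381812017 0.07595131133641767 -0.039700663931937365 -0.02709763218019788 -0.032172357909748886
```

View pics/s2.png

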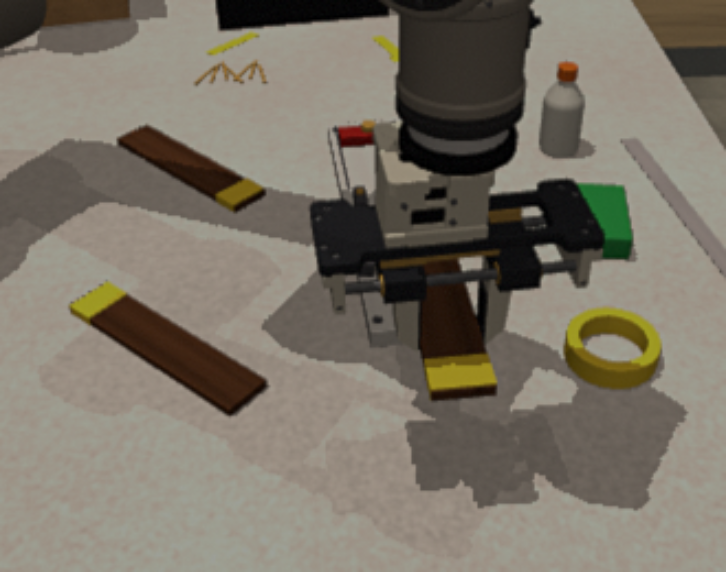

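```bash
python3 - <<'E'
from h import *
d=np.load("top1.npz"); I,W=d["I"],d["W"]; H=cv2.cvtColor(I,cv2.COLOR_BGR2HSV)
m=cv2.inRange(H,(0,60,25),(16,255,140)); Z=W[...,2]; J=jig(W)
k=(m>0)&(Z>.1)&(Z<.16)&(J[...,0]>-.11)&(J[...,0]<-.02)&(abs(J[...,1])<.035)
x,y,z=J[k,0],J[k,1],Z[k]; print(k.sum(),"lead x",np.percentile(x,99.5),"z slope,z at -.1",np.polyfit(x+.1,z,1))
lo=[];hi=[];xs=np.arange(-.104,x.max()-.004,.003)
for a in xs:
    s=abs(x-a)<.002; lo.append(y[s].min()); hi.append(y[s].max())
print("edges",np.polyfit(xs,lo,1),np.polyfit(xs,hi,1))
E
```

```text
557 lead x -0.04748637021871612 z slope,z at -.1 [-0.00177406  0.1304739 ]
edges [-0.03256192 -0.02593036] [-0.03525732  0.01803921]
```

```bash
python3 -m handwheel '[2,0,-15,0.033,0.3,0,0,-20,0,0.3,0,0,-20,0,0.3,0,0,-20,0,0.3,0,0,-10,0,0.3,0,0,-8,0,0.3,0,0,0,0,0.3,0,0,0,0,0.3]' 40
python3 - <<'E'
from h import *
o=robot.observe(); print(jig(o["tool_pos"]),o["tool_rot"])
c=eyes.calibration("top"); I,D=eyes.read_camera("top"); W=cloud(c,D)
H=cv2.cvtColor(I,cv2.COLOR_BGR2HSV)
m=cv2.inRange(H,(0,60,25),(16,255,140)); Z=W[...,2]; J=jig(W)
k=(m>0)&(Z>.03)&(Z<.16)&(J[...,0]>-.12)&(J[...,0]<-.01)&(abs(J[...,1])<.035)
x,y,z=J[k,0],J[k,1],Z[k]; print(k.sum(),"lead x",np.percentile(x,99.5),"z slope,z at -.1",np.polyfit(x+.1,z,1))
lo=[];hi=[];xs=np.arange(-.104,x.max()-.004,.003)
for a in xs:
    s=abs(x-a)<.002; lo.append(y[s].min()); hi.append(y[s].max())
print("edges at lead",np.polyfit(xs+.047,lo,1),np.polyfit(xs+.047,hi,1))
E
```

```text
time: 7.35
tool_pos: [0.5679, -0.2766, 0.0434]
tool_rot: [3.141, 0.001, 1.708]
contact_force: [0.1, -0.5, -1.5]
opening: 0.0452
grip_force: 39.8
[-0.20417027  0.00106039] [3.14064349e+00 7.29645211e-04 1.70835999e+00]
538 lead x -0.048152511361779476 z slope,z at -.1 [-0.01018658  0.03834294]
edges at lead [ 0.000924   -0.02126336] [5.62273068e-05 2.24249876e-02]
```

Aligned to within 0.5 mm and level. Now I lower to 2 mm above the bed and feed in.

```bash
python3 -m handwheel '[0,0,-5,0,0.3,-1,10,0,0,0.3,-1,10,0,0,0.3,-1,10,0,0,0.3,-1,10,0,0,0.3,-1,10,0,0,0.3,-1,10,0,0,0.3,0,0,0,0,0.3]' 40
```

```text
time: 8.2
tool_pos: [0.5613, -0.2146, 0.0378]
tool_rot: [-3.141, -0.001, 1.71]
contact_force: [-0.2, 0.3, -1.0]
opening: 0.0455
grip_force: 39.8
```

```bash
python3 -m handwheel '[-1.5,15,0,0,0.3,-1.5,15,0,0,0.3,-1.5,15,0,0,0.3,-1.5,15,0,0,0.3]' 40
```

```text
time: 8.6
tool_pos: [0.5553, -0.1548, 0.0377]
tool_rot: [-3.142, -0.0, 1.709]
contact_force: [0.1, -0.2, -0.8]
opening: 0.0454
grip_force: 39.8
```

```bash
python3 -m handwheel '[-1.5,15,0,0,0.3,-1.5,15,0,0,0.3,-1.5,15,0,0,0.3,-1.5,13,0,0,0.3,0,0,0,0,0.3]' 40; python3 -c "
from h import *
print(jig(robot.observe()['tool_pos']))"
```

```text
time: 9.1
tool_pos: [0.5491, -0.0964, 0.0377]
tool_rot: [-3.141, -0.001, 1.711]
contact_force: [-0.3, 0.3, -1.6]
opening: 0.0455
grip_force: 39.8
[-0.02300205  0.00086764]
```

```bash
python3 -m handwheel '[0,0,-1,0,0.3,0,0,-1,0,0.3,0,0,0,0,0.6,0,0,0,0,0.75,0,0,0,0,0.75,0,0,0,0,0.75,0,0,0,0,0.75]' 40
```

```text
time: 9.8
tool_pos: [0.5495, -0.0984, 0.0358]
tool_rot: [3.141, 0.0, 1.709]
contact_force: [-0.1, -0.2, 0.5]
opening: 0.0691
grip_force: 0.0
```

```bash
python3 -m handwheel '[0,0,20,0,0.75,0,0,35,0,0.75,0,0,40,0,0.75,0,0,0,0,0.75,-2,20,0,-0.01,0.75,-3,30,0,-0.01,0.75,-4,35,0,-0.01,0.75,-4,39,0,0,0.75]' 40
python3 - <<'E'
from h import *
c=eyes.calibration("top"); o=robot.observe(); print(jig(o["tool_pos"]),o["tool_rot"])
I,D=eyes.read_camera("top"); np.savez("top2.npz",I=I,D=D)
cv2.imwrite("pics/t3.png",cv2.resize(I[140:280,190:400],None,fx=3.5,fy=3.5))
c=eyes.calibration("wrist");I,D=eyes.read_camera("wrist"); cv2.imwrite("pics/w3.png",I); np.savez("w3.npz",I=I,D=D,W=cloud(c,D))
E
```

```text
time: 10.6
tool_pos: [0.536, 0.0264, 0.1301]
tool_rot: [-3.141, -0.0, 1.677]
contact_force: [0.2, 0.8, -1.0]
opening: 0.0688
grip_force: 0.0
[0.1004547  0.00104895] [-3.14106013e+00 -3.51043782e-05  1.67714147e+00]
```

View pics/w3.png

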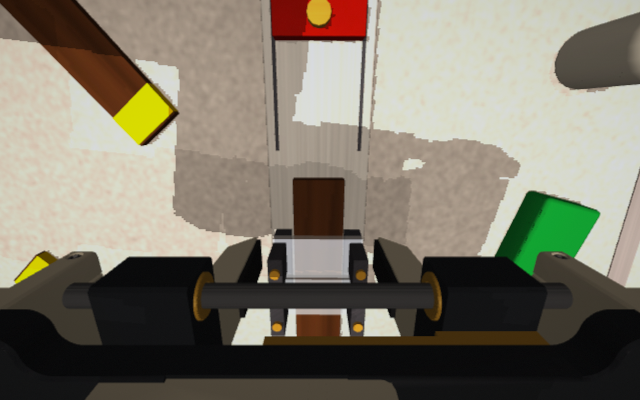

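The wrist view shows the plain end out of the exit at px (319,178) and the red stop's face at row ~39. I measure both.

```bash
python3 - <<'E'
from h import *
d=np.load("w3.npz");W=d["W"];J=jig(W);Z=W[...,2];I=d["I"];H=cv2.cvtColor(I,cv2.COLOR_BGR2HSV)
w=(cv2.inRange(H,(0,60,15),(16,255,140))>0)&(J[...,0]>.085)&(J[...,0]<.2)&(abs(J[...,1])<.04)&(Z>.02)&(Z<.04)
r=((cv2.inRange(H,(0,180,60),(8,255,255))>0)|(cv2.inRange(H,(172,180,60),(180,255,255))>0))&(Z>.03)&(Z<.04)&(J[...,0]>.2)&(abs(J[...,1])<.06)
for n,k in(("blank",w),("stop",r)):
    x,y,z=J[k,0],J[k,1],Z[k]; print(n,k.sum(),"x",np.percentile(x,[.5,99.5]),"y",np.percentile(y,[1,99]),"z",np.median(z))
x,y=J[w,0],J[w,1]
xs=np.arange(.09,x.max()-.004,.004)
print(np.polyfit(xs,[(y[abs(x-a)<.003].min()+y[abs(x-a)<.003].max())/2 for a in xs],1))
E
```

```text
blank 2639 x [0.0853733  0.13311021] y [-0.02112041  0.02369631] z 0.030250587108783755
stop 2884 x [0.24302465 0.26602883] y [-0.03213794  0.03596568] z 0.034577519620317215
[-0.00419975  0.00192018]
```

```bash
python3 -m handwheel '[0,2,-30,0,0.75,0,0,-30,0,0.75,0,0,-20,0,0.75,0,0,-9,0,0.75,0,0,-5,0,0.75,0,0,0,0,0.75,0,0,0,0,0.75]' 15
```

```text
time: 11.4
tool_pos: [0.5372, 0.0275, 0.0376]
tool_rot: [3.14, 0.0, 1.679]
contact_force: [0.4, -0.4, 0.7]
opening: 0.0691
grip_force: 0.0
```

```bash
python3 -m handwheel '[0,0,0,0,0.4,0,0,0,0,0.4,0,0,0,0,0.4,0,0,0,0,0.4]' 15; python3 -c "
from h import *
print(jig(robot.observe()['tool_pos']))"
```

```text
time: 11.8
tool_pos: [0.5367, 0.0277, 0.0371]
tool_rot: [3.141, 0.0, 1.679]
contact_force: [-0.5, -1.1, 2.0]
opening: 0.0456
grip_force: 15.0
[0.10167241 0.00029815]
```

```bash
python3 -m handwheel '[-1,10,0,0,0.4,-1,10,0,0,0.4,-1,10,0,0,0.4,-1,10,0,0,0.4,-1,10,0,0,0.4,-1,10,0,0,0.4,-1,10,0,0,0.4,-1,10,0,0,0.4]' 15; python3 -c "
from h import *
print(jig(robot.observe()['tool_pos']))"
```

```text
time: 12.6
tool_pos: [0.5287, 0.1085, 0.0371]
tool_rot: [3.141, 0.001, 1.679]
contact_force: [0.1, -4.2, 6.1]
opening: 0.0456
grip_force: 15.0
[ 0.1829068  -0.00021829]
```

```bash
python3 -m handwheel '[0,0,0.6,0,0.4,-0.5,5,0,0,0.4,-0.5,5,0,0,0.4,-0.5,5,0,0,0.4,0,0,0,0,0.4]' 15; python3 - <<'E'
from h import *
print(jig(robot.observe()['tool_pos']))
c=eyes.calibration("top"); I,D=eyes.read_camera("top"); W=cloud(c,D); J=jig(W); Z=W[...,2]
cv2.imwrite("pics/t4.png",cv2.resize(I[150:260,190:380],None,fx=4,fy=4,interpolation=cv2.INTER_CUBIC)); np.savez("top4.npz",I=I,D=D)
E
```

```text
time: 13.1
tool_pos: [0.5267, 0.1235, 0.0371]
tool_rot: [-3.141, -0.001, 1.679]
contact_force: [0.0, 0.5, 1.9]
opening: 0.0455
grip_force: 15.0
[1.98050356e-01 1.85055000e-04]
```

View pics/t4.png

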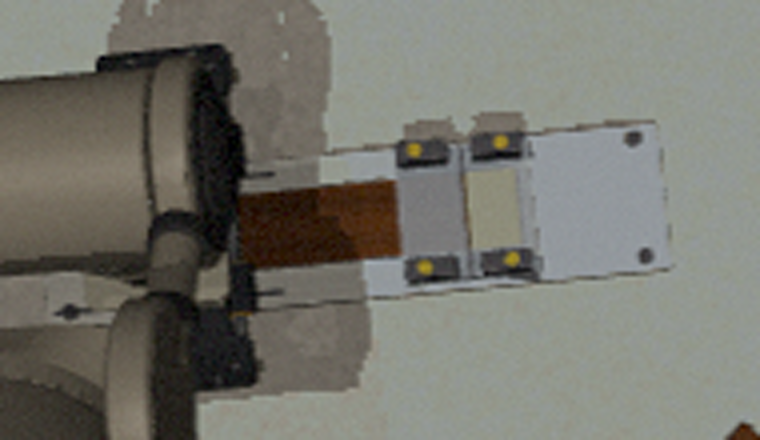

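The blank runs cleanly through, with the tape now under the roof at crop px (495,205). About 12 mm are left. I reduce the grip to 6 N, so the fingers slip well below 24 N, and creep forward.

```bash
python3 -m handwheel '[0,0,0,0,0.4,-0.2,2,0,0,0.4,-0.2,2,0,0,0.4,-0.2,2,0,0,0.4,-0.2,2,0,0,0.4,0,0,0,0,0.4]' 6
```

```text
time: 13.75
tool_pos: [0.5261, 0.131, 0.0373]
tool_rot: [-3.142, -0.0, 1.679]
contact_force: [0.1, 0.1, -1.6]
opening: 0.0456
grip_force: 6.0
```

```bash
python3 -m handwheel '[-0.1,1,0,0,0.4,-0.1,1,0,0,0.4,0,0,0,0,0.4]' 6
```

```text
time: 14.05
tool_pos: [0.526, 0.1328, 0.0374]
tool_rot: [3.141, -0.0, 1.679]
contact_force: [0.1, -0.3, -0.1]
opening: 0.0461
grip_force: 6.0
```

```bash
python3 -m handwheel '[-0.1,1,0,0,0.4,0,0,0,0,0.4]' 6
```

```text
time: 14.25
tool_pos: [0.5259, 0.1338, 0.0373]
tool_rot: [3.142, -0.0, 1.679]
contact_force: [0.0, 1.0, -1.1]
opening: 0.0461
grip_force: 6.0
```

```bash
python3 -m handwheel '[-0.1,1,0,0,0.4,0,0,0,0,0.4]' 6
```

```text
time: 14.45
tool_pos: [0.5258, 0.1348, 0.0374]
tool_rot: [3.141, -0.0, 1.679]
contact_force: [1.5, 0.5, -0.7]
opening: 0.0459
grip_force: 6.0
```

```bash
python3 -m handwheel '[-0.1,1,0,0,0.4,0,0,0,0,0.4]' 6
```

```text
time: 14.65
tool_pos: [0.5257, 0.1358, 0.0374]
tool_rot: [3.142, -0.0, 1.679]
contact_force: [-0.1, 0.0, -0.5]
opening: 0.046
grip_force: 6.0
```

```bash
python3 -m handwheel '[-0.1,1,0,0,0.4,0,0,0,0,0.4]' 6
```

```text
time: 14.85
tool_pos: [0.5256, 0.1368, 0.0373]
tool_rot: [3.142, -0.0, 1.679]
contact_force: [0.5, 1.3, -1.0]
opening: 0.0456
grip_force: 6.0
```

```bash
python3 -m handwheel '[-0.1,1,0,0,0.4,0,0,0,0,0.4]' 6
```

```text
time: 15.05
tool_pos: [0.5256, 0.1374, 0.0373]
tool_rot: [3.142, 0.001, 1.679]
contact_force: [-1.1, -2.8, -1.2]
opening: 0.046
grip_force: 6.0
```

```bash
python3 -m handwheel '[-0.1,1,0,0,0.4,0,0,0,0,0.4]' 6
```

```text
time: 15.25
tool_pos: [0.5256, 0.1376, 0.0373]
tool_rot: [-3.142, 0.002, 1.679]
contact_force: [0.7, -6.2, -1.2]
opening: 0.046
grip_force: 6.0
```

Contact: the tool stalled and the force rose to 6 N, well below 24 N. I release and lift.

```bash
python3 -m handwheel '[0,0,0,0,0.75,0,0,0,0,0.75,0,0,0,0,0.75,0,0,0,0,0.75]' 6; python3 -m handwheel '[0,0,10,0,0.75,0,0,30,0,0.75,0,0,40,0,0.75,0,0,40,0,0.75,5,-30,20,0,0.75,5,-40,20,0,0.75,0,-40,0,0,0.75,0,0,0,0,0.75]'
python3 - <<'E'
from h import *
c=eyes.calibration("wrist");I,D=eyes.read_camera("wrist"); cv2.imwrite("pics/w5.png",I); W=cloud(c,D); J=jig(W);Z=W[...,2];H=cv2.cvtColor(I,cv2.COLOR_BGR2HSV)
w=(cv2.inRange(H,(0,60,15),(16,255,140))>0)&(J[...,0]>.085)&(J[...,0]<.26)&(abs(J[...,1])<.04)&(Z>.02)&(Z<.04)
r=((cv2.inRange(H,(0,180,60),(8,255,255))>0)|(cv2.inRange(H,(172,180,60),(180,255,255))>0))&(Z>.03)&(Z<.04)&(J[...,0]>.2)&(abs(J[...,1])<.06)
for n,k in(("blank",w),("stop",r)):
    x,y,z=J[k,0],J[k,1],Z[k]; print(n,k.sum(),"x",np.percentile(x,[.5,99.5]),"y",np.percentile(y,[1,99]),"zfit",np.polyfit(x,z,1),np.median(z))
E
```

```text
time: 15.65
tool_pos: [0.5254, 0.1389, 0.0374]
tool_rot: [3.141, -0.0, 1.679]
contact_force: [0.6, 0.7, 0.6]
opening: 0.0683
grip_force: 0.0
time: 16.45
tool_pos: [0.5359, 0.0248, 0.1989]
tool_rot: [3.139, 0.002, 1.675]
contact_force: [-0.1, 1.1, -0.2]
opening: 0.0688
grip_force: 0.0
blank 6878 x [0.08589465 0.25027528] y [-0.02278108  0.02347868] zfit [0.00018274 0.0301431 ] 0.030174630519905682
stop 1846 x [0.24304791 0.26770565] y [-0.03243124  0.03590634] zfit [0.00343142 0.03362105] 0.034532472728295155
```

View pics/w5.png

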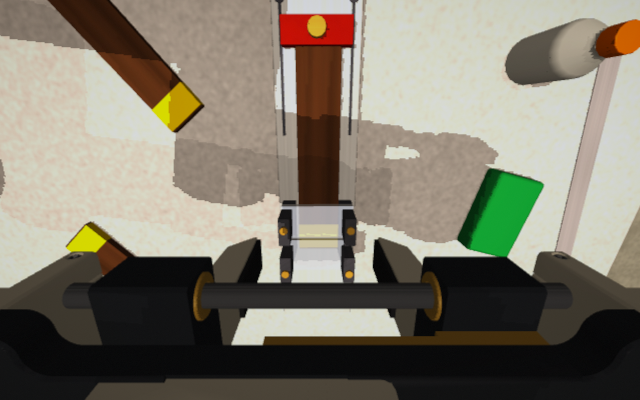

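The wrist view shows the plain end flush against the red stop at px (318,45), the tape under the roof at (318,238) and the blank flat (slope ~0). The stop face reads 243.0 mm both before and after, so it has not moved.

```bash
python3 -c "
from cell import robot
print(robot.hand_in())"
```

```text
the job is handed in; nothing more can be done
None
```

The blank is lying flat in the jig with its plain end butted against the red stop, which has not shifted; the job is handed in at about 16.5 s, with the bystanders untouched.

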